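# Release the latched key on the bench switch box

### The arm

A 7-joint arm with a two-finger parallel gripper is mounted at the origin on the work surface. World frame = base frame: x ahead of the robot, y to its left, z up, the work surface at z = 0. Lengths are in m, angles in rad, forces in N, time in s.
With the tool pointing down it reaches from about 0.425 to 0.925 m from the base axis. Payload 6.8 kg.
Tool frame: the origin (TCP) lies at the very end of the fingers, on their centre line; the grasp point (between the pads) lies grasp_offset behind it (grasp_offset is the distance from the TCP to the grasp point, in m); z points along the fingers, y is the direction in which the jaws open and shut (so a half turn about z gives the same grasp; the last joint's range is limited). The gripper opens to 85 mm and grips with 20 to 120 N. Pads are 22 mm wide; open, the fingers measure 114 mm over their backs; the gripper's body (76 mm by 85 mm) begins 54 mm behind the grasp point. The pads swing forward as they close: fully open they stand 13 mm farther back than shut.
Start: joints at [-1.419, 0.477, 0.022, 1.555, -0.011, 1.109, -0.083], TCP at [0.173, 0.652, 0.231] pointing down, gripper open.
Joint ranges: [-2.96, 2.96], [-0.34, 2.1], [-1.41, 1.46], [0.24, 2.44], [-1.37, 4.51], [0.17, 1.92], [-2.96, 2.96]. Speed limits (rad/s): [2.39, 2.39, 3.14, 3.14, 3.14, 3.14, 3.14].

### API

Orientations are given as a unit quaternion [w, x, y, z].
In Python, from station import * gives the robot as it stands.
- The arm moves only by the shell command python3 -m handwheel 'ROWS' [FORCE]. ROWS is JSON, one flat list of numbers, 7 for each row, row after row: the shift along the world's x, y, z in cm, then the turn, a rotation vector about the world's x, y, z in degrees, then the opening, from 0 (shut) to 1 (fully open). In form: [tx, ty, tz, ax, ay, az, fingers, tx, ty, tz, ax, ay, az, fingers, ...]. A call has 1 to 8 rows; each row is the pose to reach, as a shift and turn from the pose measured when the call began; what a row does not reach only later rows make up. A row lasts 1/12 s, in which the tool goes at most 41.7 mm and 7.16 degrees, less where a joint would pass 70% of its speed; a pose out of reach is approached as far as the arm can. A call with a gripper value outside its range is refused whole. The fingers move at their own pace and stop on an object; FORCE is the grip in N (left out, the last holds). Time passes only in rows, so rows that repeat a pose let the fingers close. It gives the time, the measured TCP pose, the force and the opening at its end, in the units of the state.
- get_obs(): the state, without advancing time (a new reading comes with each control period).
- read_camera(name): name is "scene" or "top" or "wrist"; returns the picture (400x640x3 uint8, red, green, blue); there is no depth.
- camera_info(name): a dict with "fx", "fy", "cx", "cy" (pixels), "R" (3x3) and "t" (3): a world point X has camera coordinates R X + t; the wrist camera has in their place "mount" (4x4, takes a point from camera to tool coordinates, whose origin is the TCP and whose axes are the flange's). Camera axes: x right, y down, z forward; pixel columns grow to the right and rows downward; lengths in m; the calibration is good to about 2 mm. A picture is of the moment at which its call begins: read the wrist's pose just before it. camera_info takes no time and is no camera call.
- hand_in(): hands the job in, once; it reports no verdict.
The state is a dict: "t": time; "q": joint angles; "joint_vel": joint speeds; "joint_torque": joint torques, N m; "eef_pos": TCP position; "tool_rot": TCP orientation; "contact_force": force on the tool from outside, world axes, zero at the start; "torque": the same for the moment, N m; "gripper_width": opening from 0.0 (shut) to 1.0 (fully open).
Only numpy, scipy, OpenCV 4.12 (cv2) and the standard library are available. Lean on these libraries where they do the work, as an engineer would, in place of code of your own. Each camera call takes 0.05 s, during which the arm holds its last target. There are 200 camera calls.

### The job

One of the four identical green keys on the grey bench switch box was left latched down; it cannot be seen which, so tap the keys lightly with the fingertips and find the one that does not give. Press that key right down so that it unlatches and springs up, then move clear. Do not push any other key in more than a light tap does, and leave everything else on the bench where it is, without picking anything up.

Things in the scene. Friction and masses are not known exactly. Their poses are not given: they have to be found in the camera images.
- switch_box: grey steel switch box fixed to the bench, 110 mm in x, in y from -145 to +175 mm, 70 mm high; origin on its underside, below the middle of the key row. Four identical green keys stand in a row along its y axis, at y = -93, -31, +31 and +93 mm, x = 0. Exactly one is latched, at any place; three are up. Nothing visible tells which.
- place_1 (a point): key opening at box y = -93 mm, its middle, on the top plate, 70 mm above the bench. Key cap 36 x 36 mm, its top 22 to 23 mm above this point at the start. If up it is soft: gives from 1 N, 1 mm per further 0.6 N; up to 4.5 mm is a light tap. If latched it is firm below about 5 N; pressed 6 mm down (7 to 8 N) it unlatches and rises 6 mm above its start; let go earlier it stays latched.
- place_2 (a point): key opening at box y = -31 mm, its middle, on the top plate, 70 mm above the bench. Key cap 36 x 36 mm, its top 22 to 23 mm above this point at the start. If up it is soft: gives from 1 N, 1 mm per further 0.6 N; up to 4.5 mm is a light tap. If latched it is firm below about 5 N; pressed 6 mm down (7 to 8 N) it unlatches and rises 6 mm above its start; let go earlier it stays latched.
- place_3 (a point): key opening at box y = +31 mm, its middle, on the top plate, 70 mm above the bench. Key cap 36 x 36 mm, its top 22 to 23 mm above this point at the start. If up it is soft: gives from 1 N, 1 mm per further 0.6 N; up to 4.5 mm is a light tap. If latched it is firm below about 5 N; pressed 6 mm down (7 to 8 N) it unlatches and rises 6 mm above its start; let go earlier it stays latched.
- place_4 (a point): key opening at box y = +93 mm, its middle, on the top plate, 70 mm above the bench. Key cap 36 x 36 mm, its top 22 to 23 mm above this point at the start. If up it is soft: gives from 1 N, 1 mm per further 0.6 N; up to 4.5 mm is a light tap. If latched it is firm below about 5 N; pressed 6 mm down (7 to 8 N) it unlatches and rises 6 mm above its start; let go earlier it stays latched.
- slug (a joint): orange slug under a small clear window (56 x 26 mm, 11 mm above the plate) on the box's +y end; it slides along the box's x and shows whether a key is latched: about 0 m while a key is latched (positive while that key is pressed), about -0.012 m (nearer the box's -x side) when none is.
- live_bar (a joint): hidden bar under the key row: 0 at rest, grows (m) when any up key is pushed in more than a light tap, some 5 to 6 mm; past 0.001 m it has switched an outlet on, which must not happen. The latched key does not touch it.
- tape_measure: black and orange tape measure, 70 x 35 x 62 mm, loose, a bystander to be left alone; origin at the centre of its underside
- flat_bar: dark steel flat bar, 140 x 30 x 6 mm, loose, a bystander to be left alone; origin at the centre of its underside
- angle_piece: short steel angle, 80 x 40 x 40 mm, loose, a bystander to be left alone; origin at the centre of its underside
- wood_block: wooden block, 90 x 50 x 40 mm, loose, a bystander to be left alone; origin at the centre of its underside
- spray_can: red-labelled spray can, diameter 64, height 190 mm, loose, a bystander to be left alone; origin at the centre of its underside
- sealant_tube: black and red sealant cartridge lying down, diameter 48, length 270 mm, loose, a bystander to be left alone; origin at the centre of its underside
- hammer: hammer lying down, loose, a bystander to be left alone; origin at the centre of its underside
- jar: amber jar with yellow cap, diameter 70, height 90 mm, loose, a bystander to be left alone; origin at the centre of its underside

How it is judged:
At the end, for the whole second after the job is handed in: The latched key has been released and stands up (slug at -9 mm or beyond), no key is pushed in (live bar within 1 mm of rest), and no bystander is more than 10 mm from where it began (value of joint slug below -0.009 m and value of joint live_bar below 0.001 m and distance of each of tape_measure, flat_bar, angle_piece, wood_block, spray_can, sealant_tube, hammer, jar from where it was at the start of the episode below 0.01 m); the robot touches nothing.
It fails at once if a key that was not latched is pushed in further than a light tap (5 to 6 mm) (value of joint live_bar above 0.001 m).
It fails at once if a bystander is moved, lifted or carried by more than 10 mm (distance of any of tape_measure, flat_bar, angle_piece, wood_block, spray_can, sealant_tube, hammer, jar from where it was at the start of the episode above 0.01 m).
It also fails if it takes over 56 s, if anything falls off the work surface, if the arm or the gripper's body presses on something with over 40 N, if the wrist force passes 120 N, or if a joint passes its speed limit or range.

## Working session

There is one attempt and no reset: what is moved stays moved. The work goes in short steps, Python scripts to look and compute and a shell command to move; the robot and the scene stay as the last step left them, time stands still between calls to the robot, and variables do not carry over. Pictures are saved under pics/ and viewed, on a budget of 10 in all, crops included, one or two more only if the job needs it, and the job is handed in when it is done.

```bash
mkdir -p pics; python3 - <<'E'
from station import *
import cv2
o=get_obs();print(o)
for n in("top","scene"):
    im=read_camera(n);cv2.imwrite(f"pics/{n}0.png",im[:,:,::-1]);print(n,camera_info(n))
print(camera_info("wrist"))
E
```

```text
{'t': 0.0, 'q': array([-1.41907555,  0.47777561,  0.02237344,  1.55645771, -0.01148412,
        1.10927515, -0.08310234]), 'joint_vel': array([-9.83026564e-04,  1.02207732e-03, -5.18081889e-05,  2.22132591e-03,
        7.00638936e-04,  1.73502120e-03,  1.01962606e-03]), 'joint_torque': array([-1.35471291e-05, -5.96446574e+01,  1.60752084e+00, -2.81200737e+01,
        1.23667350e-02,  9.20467253e-03, -1.92526741e-06]), 'eef_pos': array([0.17330083, 0.65176824, 0.23034014]), 'tool_rot': array([-3.51530203e-05,  1.29547056e-01,  9.91572873e-01, -8.92927096e-04]), 'contact_force': array([-0.27444528, -0.19396094,  0.60839874]), 'torque': array([ 0.00985683, -0.01023956, -0.00813851]), 'gripper_width': 1.000132099853018}
top {'fx': 385.24801608583044, 'fy': 385.24801608583044, 'cx': 321.62115938757535, 'cy': 197.35966342503934, 'R': array([[-0.09399151, -0.99556781,  0.0032146 ],
       [-0.97273345,  0.09114711, -0.21326471],
       [ 0.21202648, -0.02317203, -0.97698917]]), 't': array([0.04242572, 0.57882487, 0.90641317])}
scene {'fx': 520.6075307856504, 'fy': 520.6075307856504, 'cx': 323.65403276342, 'cy': 208.27809024557803, 'R': array([[ 0.84889519,  0.52851995,  0.00660441],
       [ 0.40238126, -0.63809141, -0.65645158],
       [-0.34273354,  0.55991608, -0.75433925]]), 't': array([-0.4932024 , -0.18764996,  1.83238064])}
{'fx': 289.42499012942494, 'fy': 289.42499012942494, 'cx': 317.3872914627064, 'cy': 201.1908763793965, 'mount': array([[ 2.32048483e-05, -9.63804634e-01, -2.66609501e-01,
         6.76459449e-02],
       [ 9.99999980e-01,  7.48743262e-05, -1.83637022e-04,
        -4.67282405e-04],
       [ 1.96952420e-04, -2.66609491e-01,  9.63804617e-01,
        -1.43463021e-01],
       [ 0.00000000e+00,  0.00000000e+00,  0.00000000e+00,
         1.00000000e+00]])}
```

View pics/top0.png

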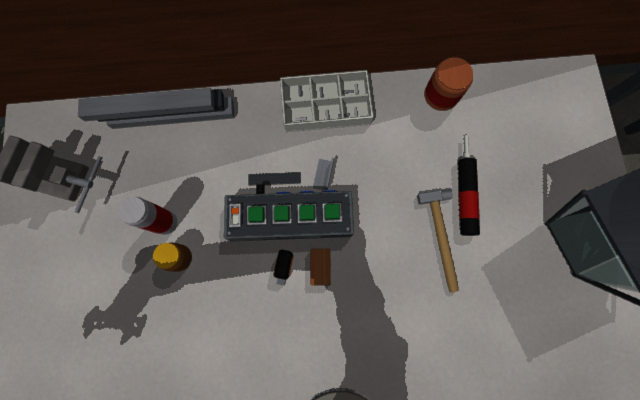

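View pics/scene0.png

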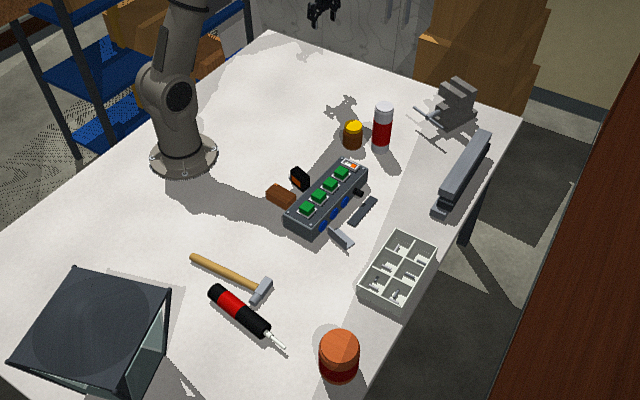

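```bash
cat >h.py <<'E'
from station import *
import cv2,numpy as np
def ray(n,u,v,z):
    c=camera_info(n);R,t=c["R"],c["t"];C=-R.T@t
    d=R.T@np.array([(u-c["cx"])/c["fx"],(v-c["cy"])/c["fy"],1]);return C+d*(z-C[2])/d[2]
def keys(n):
    hsv=cv2.cvtColor(read_camera(n),cv2.COLOR_RGB2HSV)
    m=cv2.inRange(hsv,(50,120,60),(80,255,255))
    k,l,s,c=cv2.connectedComponentsWithStats(m)
    return [(c[i],s[i,4]) for i in range(1,k) if s[i,4]>60]
E
python3 - <<'E'
from h import *
for n in("top","scene"):
    for c,a in keys(n): print(n,c,a,ray(n,*c,.0925))
for u,v,z in((172,257,.09),(150,215,.1),(138,212,.19)):print(ray("top",u,v,z))
print(get_obs()["eef_pos"])
E
```

```text
top [306.5        211.56701031] 194 [0.54216057 0.02840658 0.0925    ]
top [331.92574257 210.64356436] 202 [ 0.53867897 -0.03295709  0.0925    ]
top [254.67015707 213.57068063] 191 [0.54894569 0.15323338 0.0925    ]
top [280.56701031 212.56185567] 194 [0.54557693 0.09091096 0.0925    ]
scene [341.01075269 170.35483871] 93 [0.55287739 0.14848045 0.0925    ]
scene [329.87755102 181.8877551 ] 98 [0.54948049 0.08615814 0.0925    ]
scene [318.21904762 193.4952381 ] 105 [0.5450278  0.02520576 0.0925    ]
scene [306.21052632 206.21052632] 114 [ 0.54227824 -0.03759771  0.0925    ]
[0.46383963 0.35357827 0.09      ]
[0.56739778 0.40091586 0.1       ]
[0.55732155 0.38795833 0.19      ]
[0.17328545 0.65203271 0.23071829]
```

```bash
python3 -m handwheel '[1,-1.3,0,0,0,2,0,3,-4,0,0,0,4,0,5.2,-7,0,0,0,6,0,7.5,-10,0,0,0,8,0,9.8,-13,0,0,0,10,0,12,-16,0,0,0,12,0,14,-18.5,0,0,0,12,0,15,-20,0,0,0,12,0]' && python3 -m handwheel '[1,-1.3,0,0,0,0,0,3,-4,0,0,0,0,0,5.2,-7,0,0,0,0,0,7.5,-10,0,0,0,0,0,9.8,-13,0,0,0,0,0,12,-16,0,0,0,0,0,14,-18.5,0,0,0,0,0,15,-20,0,0,0,0,0]'
```

```text
t: 0.87
eef_pos: [0.3265, 0.4481, 0.2307]
tool_rot: [0.001, 0.028, 1.0, -0.001]
contact_force: [0.8, -0.3, -0.2]
gripper_width: 0.002
t: 1.53
eef_pos: [0.479, 0.2439, 0.2309]
tool_rot: [0.001, 0.03, 1.0, -0.002]
contact_force: [0.2, -0.3, 0.9]
gripper_width: -0.002
```

```bash
python3 -m handwheel '[2,-2.6,0,0,0,0,0,4,-5.5,-1,0,0,0,0,6,-8,-4,0,0,0,0,7.2,-9.3,-7,0,0,0,0,7.2,-9.3,-9.5,0,0,0,0,7.2,-9.3,-11,0,0,0,0,7.2,-9.3,-11,0,0,0,0,7.2,-9.3,-11,0,0,0,0]'; python3 - <<'E'
from h import *
o=get_obs();print(o)
im=read_camera("wrist");cv2.imwrite("pics/w1.png",im[:,:,::-1])
E
```

```text
t: 2.2
eef_pos: [0.5505, 0.1508, 0.1204]
tool_rot: [0.0, 0.03, 1.0, -0.002]
contact_force: [0.4, -0.3, -0.0]
gripper_width: 0.003
{'t': 2.2, 'q': array([-0.54404153,  0.44347954,  0.21095772,  1.91873937, -0.12037508,
        0.79269739,  1.2427873 ]), 'joint_vel': array([-0.00736357, -0.03138825,  0.00442078, -0.02853655,  0.00221781,
        0.00449263, -0.00049461]), 'joint_torque': array([ 3.45040066e-01, -4.84591842e+01,  3.79563153e+00, -2.11412805e+01,
        5.66557588e-03, -4.46579454e-02,  1.99041422e-02]), 'eef_pos': array([0.55045214, 0.15080014, 0.12036756]), 'tool_rot': array([ 3.17591251e-04,  2.99112722e-02,  9.99550066e-01, -2.20899571e-03]), 'contact_force': array([ 0.42082833, -0.25574334, -0.00750844]), 'torque': array([ 0.0310748 , -0.055933  ,  0.01324406]), 'gripper_width': 0.0026745104634534962}
```

View pics/w1.png

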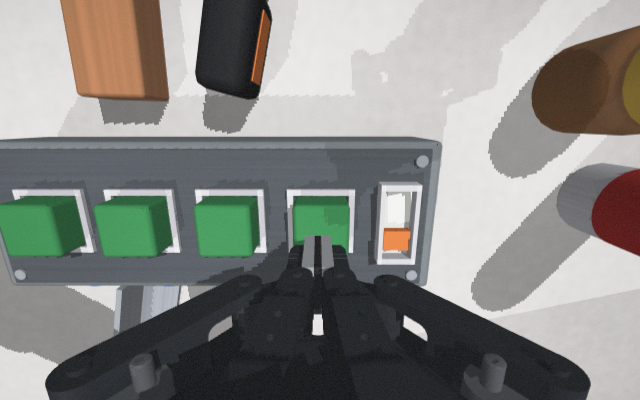

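```bash
cat >>h.py <<'E'
def wray(u,v,z):
    from scipy.spatial.transform import Rotation as Ro
    o=get_obs();q=o["tool_rot"];Rt=Ro.from_quat([q[1],q[2],q[3],q[0]]).as_matrix();c=camera_info("wrist");M=c["mount"]
    d=Rt@M[:3,:3]@np.array([(u-c["cx"])/c["fx"],(v-c["cy"])/c["fy"],1]);C=o["eef_pos"]+Rt@M[:3,3]
    return C+d*(z-C[2])/d[2]
E
python3 - <<'E'
from h import *
# plate-level opening corners (white frame) of keys 4,3 : inner plate z=.07 ; key tops z=.0925
for p in((321,197),(292,197),(349,197),(197,197),(257,197),(257,255),(197,255)):print(p,wray(*p,.0925),wray(*p,.07))
E
```

```text
(321, 197) [0.52880491 0.154234   0.0925    ] [0.5347514  0.15409301 0.07      ]
(292, 197) [0.52775766 0.13640996 0.0925    ] [0.53356736 0.13394075 0.07      ]
(349, 197) [0.52981534 0.17143142 0.0925    ] [0.53589382 0.1735368  0.07      ]
(197, 197) [0.52432181 0.07793215 0.0925    ] [0.5296827  0.06782444 0.07      ]
(257, 197) [0.52649275 0.11488133 0.0925    ] [0.53213722 0.1096     0.07      ]
(257, 255) [0.5654291  0.11035291 0.0925    ] [0.57615953 0.10448008 0.07      ]
(197, 255) [0.56315989 0.07121171 0.0925    ] [0.57359391 0.06022616 0.07      ]
```

```bash
python3 -m handwheel '[0,0.2,-1,0,0,0,0,0,0.2,-2,0,0,0,0,0,0.2,-2.6,0,0,0,0,0,0.2,-2.6,0,0,0,0,0,0.2,-2.6,0,0,0,0]' ; python3 -m handwheel '[0,0,-0.2,0,0,0,0,0,0,-0.2,0,0,0,0,0,0,-0.2,0,0,0,0]';python3 -m handwheel '[0,0,-0.1,0,0,0,0,0,0,-0.1,0,0,0,0,0,0,-0.1,0,0,0,0]'
```

```text
t: 2.67
eef_pos: [0.5509, 0.1532, 0.0951]
tool_rot: [0.001, 0.03, 1.0, -0.002]
contact_force: [-0.3, 0.1, -0.5]
gripper_width: -0.002
t: 2.92
eef_pos: [0.5511, 0.1532, 0.0933]
tool_rot: [0.001, 0.03, 1.0, -0.002]
contact_force: [-0.5, 0.6, 0.8]
gripper_width: 0.001
t: 3.17
eef_pos: [0.5512, 0.1532, 0.0925]
tool_rot: [0.001, 0.03, 1.0, -0.002]
contact_force: [-0.8, 0.9, 2.2]
gripper_width: -0.003
```

```bash
python3 -m handwheel '[0,0,-0.1,0,0,0,0,0,0,-0.1,0,0,0,0,0,0,-0.1,0,0,0,0]';python3 -m handwheel '[0,0,-0.1,0,0,0,0,0,0,-0.1,0,0,0,0,0,0,-0.1,0,0,0,0]'
```

```text
t: 3.42
eef_pos: [0.5513, 0.1532, 0.0915]
tool_rot: [0.001, 0.03, 1.0, -0.002]
contact_force: [0.2, 0.4, 0.8]
gripper_width: 0.003
t: 3.67
eef_pos: [0.5513, 0.1532, 0.0905]
tool_rot: [0.001, 0.03, 1.0, -0.002]
contact_force: [-0.8, -0.2, 2.6]
gripper_width: -0.0
```

```bash
cat >>h.py <<'E'
def favg(n=6):
    F=[];Z=[]
    for _ in range(n): read_camera("wrist");o=get_obs();F.append(o["contact_force"][2]);Z.append(o["eef_pos"][2])
    print("Fz",np.round(F,1),"mean %.2f z %.4f t %.2f"%(np.mean(F),np.mean(Z),o["t"]))
E
python3 -c "from h import *;favg()"; python3 -m handwheel '[0,0,-0.1,0,0,0,0,0,0,-0.1,0,0,0,0,0,0,-0.1,0,0,0,0]';python3 -c "from h import *;favg()"
```

```text
Fz [3.7 3.5 2.1 2.8 2.7 1.9] mean 2.80 z 0.0906 t 3.97
t: 4.22
eef_pos: [0.5513, 0.1533, 0.0896]
tool_rot: [0.001, 0.03, 1.0, -0.002]
contact_force: [-0.2, 0.5, 3.3]
gripper_width: 0.003
Fz [3.2 2.9 2.5 2.8 2.9 3.2] mean 2.89 z 0.0896 t 4.52
```

```bash
python3 -m handwheel '[0,0,1,0,0,0,0,-0.1,-1,2,0,0,0,0,-0.2,-3.2,2,0,0,0,0,-0.3,-5.4,2,0,0,0,0,-0.4,-6.2,1.5,0,0,0,0,-0.4,-6.2,0.8,0,0,0,0,-0.4,-6.2,0.4,0,0,0,0,-0.4,-6.2,0.4,0,0,0,0]';python3 -c "from h import *;favg(3)"; python3 -m handwheel '[0,0,-0.1,0,0,0,0,0,0,-0.2,0,0,0,0,0,0,-0.2,0,0,0,0]';python3 -c "from h import *;favg(4)"; python3 -m handwheel '[0,0,-0.1,0,0,0,0,0,0,-0.1,0,0,0,0,0,0,-0.1,0,0,0,0]';python3 -c "from h import *;favg(6)"
```

```text
t: 5.18
eef_pos: [0.5466, 0.0923, 0.0925]
tool_rot: [0.001, 0.029, 1.0, -0.002]
contact_force: [-0.4, -0.2, 2.0]
gripper_width: -0.001
Fz [-0.1 -0.4  0.6] mean 0.05 z 0.0931 t 5.33
t: 5.58
eef_pos: [0.5475, 0.0935, 0.0914]
tool_rot: [0.001, 0.028, 1.0, -0.001]
contact_force: [0.5, 1.6, 0.6]
gripper_width: 0.001
Fz [2.2 1.4 2.1 1.9] mean 1.92 z 0.0916 t 5.78
t: 6.03
eef_pos: [0.5475, 0.093, 0.0906]
tool_rot: [0.001, 0.029, 1.0, -0.001]
contact_force: [-0.4, 0.6, 1.4]
gripper_width: 0.001
Fz [2.  2.4 2.3 3.2 2.8 1.6] mean 2.37 z 0.0906 t 6.33
```

Keys 4 and 3 both give softly. Next, key 2.

```bash
python3 -m handwheel '[0,0,1,0,0,0,0,-0.1,-1,2,0,0,0,0,-0.2,-3.2,2,0,0,0,0,-0.3,-5.4,2,0,0,0,0,-0.4,-6.3,1.5,0,0,0,0,-0.4,-6.3,0.8,0,0,0,0,-0.4,-6.3,0.3,0,0,0,0,-0.4,-6.3,0.3,0,0,0,0]';python3 -c "from h import *;favg(3)"; python3 -m handwheel '[0,0,-0.1,0,0,0,0,0,0,-0.2,0,0,0,0,0,0,-0.2,0,0,0,0]';python3 -c "from h import *;favg(4)"; python3 -m handwheel '[0,0,-0.1,0,0,0,0,0,0,-0.1,0,0,0,0,0,0,-0.1,0,0,0,0]';python3 -c "from h import *;favg(6)"
```

```text
t: 7.0
eef_pos: [0.543, 0.0304, 0.0926]
tool_rot: [0.001, 0.028, 1.0, -0.002]
contact_force: [-1.4, -3.2, 5.1]
gripper_width: -0.003
Fz [ 3.4  0.  -0.3] mean 1.03 z 0.0932 t 7.15
t: 7.4
eef_pos: [0.5436, 0.0319, 0.0916]
tool_rot: [0.001, 0.028, 1.0, -0.001]
contact_force: [-1.4, -0.4, 5.1]
gripper_width: 0.0
Fz [6.  5.2 5.9 4.7] mean 5.44 z 0.0917 t 7.60
t: 7.85
eef_pos: [0.5437, 0.032, 0.0911]
tool_rot: [0.001, 0.027, 1.0, -0.001]
contact_force: [-1.3, -2.6, 6.4]
gripper_width: -0.002
Fz [6.4 5.7 5.8 5.7 5.4 6.4] mean 5.89 z 0.0911 t 8.15
```

Key 2 is firm, at 5.9 N against about 2.5 N, so it is the latched one. I'll press it down.

```bash
python3 -m handwheel '[0,-0.1,-0.15,0,0,0,0,0,-0.1,-0.3,0,0,0,0,0,-0.1,-0.45,0,0,0,0,0,-0.1,-0.6,0,0,0,0,0,-0.1,-0.6,0,0,0,0]';python3 -c "from h import *;favg(4)"
```

```text
t: 8.57
eef_pos: [0.5438, 0.0319, 0.0867]
tool_rot: [0.001, 0.027, 1.0, -0.0]
contact_force: [-6.1, -1.1, 19.0]
gripper_width: -0.003
Fz [18.9 18.3 19.4 18.6] mean 18.82 z 0.0867 t 8.77
```

The force jumped at about 6 mm, so the key has probably reached its stop. I'll lift and check the slug.

```bash
python3 -m handwheel '[0,0,0.5,0,0,0,0,0,0,1.5,0,0,0,0,0,0,3.5,0,0,0,0,0,0,6,0,0,0,0,0,0,8.5,0,0,0,0,0,0,10,0,0,0,0,0,0,10,0,0,0,0]'; python3 - <<'E'
from h import *
a=read_camera("wrist");b=read_camera("top")[170:270,200:380]
b=cv2.resize(b,None,fx=3.55,fy=3.55,interpolation=cv2.INTER_CUBIC)[:,:639]
cv2.imwrite("pics/w2.png",np.vstack([a[100:,:639],b[:300]])[:600,:,::-1])
E
```

```text
t: 9.35
eef_pos: [0.5459, 0.0331, 0.1901]
tool_rot: [0.004, 0.027, 1.0, 0.001]
contact_force: [0.9, 0.4, 0.9]
gripper_width: -0.0
```

View pics/w2.png

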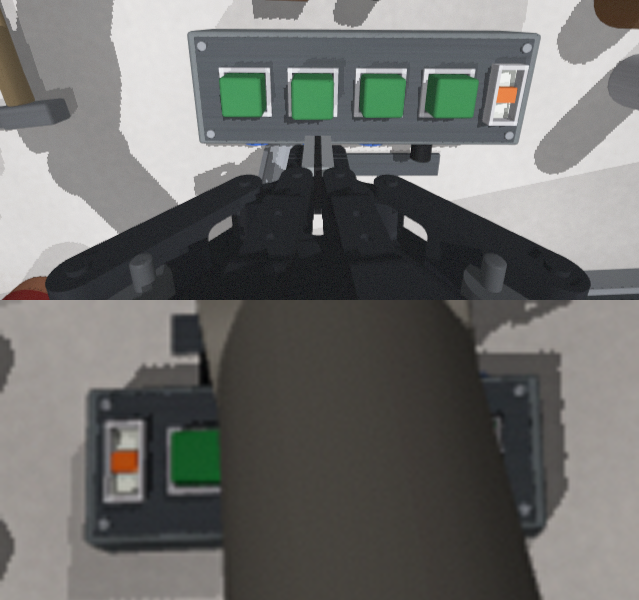

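The slug has moved toward −x. I'll measure how far in the top view.

```bash
python3 - <<'E'
from h import *
for im in(cv2.imread("pics/top0.png"),read_camera("top")[:,:,::-1]):
    hsv=cv2.cvtColor(np.ascontiguousarray(im),cv2.COLOR_BGR2HSV)
    m=cv2.inRange(hsv,(3,150,100),(18,255,255));m[:, :225]=0;m[:,248:]=0;m[:200]=0;m[235:]=0
    v,u=np.nonzero(m);print(len(u),u.mean(),v.mean(),ray("top",u.mean(),v.mean(),.075))
E
```

```text
41 234.9268292682927 210.4390243902439 [0.5646173  0.20386343 0.075     ]
40 234.525 215.125 [0.55302224 0.20538517 0.075     ]
```

```bash
python3 -c "
from station import *
o=get_obs();print(o['t'],o['contact_force'],o['eef_pos']);print(hand_in())"
```

```text
9.5 [-0.07989983 -0.10177687  0.0982513 ] [0.54323057 0.03258297 0.18603979]
the job is handed in; nothing more can be done
None
```

The latched key was key 2 (place_2, box y = -31 mm). I pressed it down, it released, and I handed the job in at 9.5 s.

- **Finding it:** I tapped with the closed fingertips. Key 4 gave about 3 mm at 2.9 N and key 3 about 2 mm at 2.4 N, so both were up. Key 2 was firm, with 5.9 N at about 1.5 mm. Key 1 was never touched.
- **Releasing it:** I pressed key 2 about 6 mm down. The force reached 19 N, above the 7 to 8 N needed to unlatch it, probably because the key hit its stop. I then lifted the tool to about 0.19 m, some 9 cm above the keys.
- **Last checks:** In the top camera the slug had moved 11.6 mm toward the box's -x side, which matches "none latched" (about -12 mm). The contact force was about 0 N.
- **Not measured:** I did not read the live bar directly; the taps stayed under 4 mm. I also did not re-measure the bystanders; the only contacts I intended or felt were with the keys.

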